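# Stand the gas bottle up in its stand and bar it in

## Robot

A 6-joint arm with a two-finger parallel gripper is mounted at the origin on the work surface. World frame = base frame: x ahead of the robot, y to its left, z up, the work surface at z = 0. Lengths are in mm, angles in rad, forces in N, time in s.
With the tool pointing down it reaches from about 275 to 725 mm from the base axis. Payload 5.6 kg.
Tool frame: the origin (TCP) lies at the very end of the fingers, on their centre line; the grasp point (between the pads) lies 19 mm behind it (ctrl.hold_point_z is the distance from the TCP to the grasp point, in mm); z points along the fingers, y is the line along which they close (so a half turn about z gives the same grasp; the last joint's range is limited). The gripper opens to 85 mm and grips with 20 to 120 N. Pads are 22 mm wide; open, the fingers measure 114 mm over their backs; the gripper's body (76 mm by 85 mm) begins 54 mm behind the grasp point. The pads swing forward as they close: fully open they stand 13 mm farther back than shut.
Start: joints at [1.477, 0.255, 0.108, 0, -1.424, -0.285], TCP at [203.366, 511.014, 231.283] pointing down, gripper open.
Joint ranges: [-2.95, 2.95], [-1.21, 1.97], [-1.09, 1.5], [-2.87, 1.71], [-2.94, -0.07], [-3.05, 3.05]. Speed limits (rad/s): [2.57, 2.57, 3.14, 3.14, 3.14, 3.14].

## Interface

Orientations are given as a unit quaternion [x, y, z, w].
In Python, from station import state, vision, ctrl, finder gives the robot as it stands.
- The arm moves only by the shell command python3 -m handwheel 'ROWS' [FORCE]. ROWS is JSON, one flat list of numbers, 7 for each row, row after row: the turn, a rotation vector about the tool's x, y, z normalised to -1 to 1, where 1 is 180 degrees, then the shift along the tool's x, y, z normalised to -1 to 1, where 1 is 0.25 m, then the gripper command: -1 is fully open, 1 is shut, values between are in proportion. In form: [rx, ry, rz, x, y, z, hand, rx, ry, rz, x, y, z, hand, ...]. A call has 1 to 12 rows; each row shifts and turns the commanded pose from where the row before left it, along the tool's axes as they then stand; what a row does not reach is not made up. A row lasts 1/10 s, in which the tool goes at most 50 mm and 8.59 degrees, less where a joint would pass 70% of its speed; a pose out of reach is approached as far as the arm can. A call with a number of a shift or a turn outside -1 to 1 is refused whole. A call with a gripper value outside its range is refused whole. The fingers move at their own pace and stop on an object; FORCE is the grip in N (left out, the last holds). Time passes only in rows, so rows that do not move let the fingers close. It gives the time, the measured TCP pose, the force, the opening and the grip force at its end, in the units of the state.
- state(): the state, without advancing time (a new reading comes with each control period).
- vision.read_camera(name): name is "scene" or "top" or "wrist"; returns a dict with "frame" (420x560x3 uint8, blue, green, red), "depth" (420x560 float32, mm along the optical axis (not along the pixel's ray), 0 where there is no reading), "fov_y" (degrees; the focal length in pixels is half the picture's height over the tangent of half this angle, whatever the lens; pixels are square), "cx", "cy" (the principal point, pixels), "distortion" ([k1, k2, p1, p2, k3] as OpenCV has them; the pictures are not rectified), "eye" and "orientation" of the camera in the world; the wrist camera has in their place "T_tool_cam" (4x4, takes a point from camera to tool coordinates, whose origin is the TCP and whose axes are the flange's). Camera axes: x right, y down, z forward; pixel columns grow to the right and rows downward; lengths in mm; the calibration is good to about 2 mm. A picture is of the moment at which its call begins: read the wrist's pose just before it.
- ctrl.close_job(): hands the job in; it is judged then, once.
Trained networks look in a picture, given as the dict that the camera call returned (one of the last four; its "shot" number tells which), for a name from the list of things; names that differ only in an ending like _2 or _b are one class to them, and where a whole thing is asked for, a point or a joint stands for the part that bears it (a point fixed in the world has none). Each returns a list of dicts, best first, with "conf" (0 to 1); they miss things now and then, are a little off and sometimes report something else, mostly with a low value. They report only what shows in the picture. A call takes as long as a camera call. They do not tell look-alikes from the thing itself.
- finder.regions_of(thing, picture): "mask" (420x560 bool, what is visible of it) and "location" ([column, row] in pixels, amid what is visible of it).
The state is a dict: "time_s": time; "joints": joint angles; "qvel": joint speeds; "joint_efforts": joint torques, N m; "ee_pos": TCP position; "tcp_rot": TCP orientation; "wrist_force": force on the tool from outside, world axes, zero at the start; "wrist_torque": the same for the moment, N m; "gripper_width": opening from 0.0 (shut) to 1.0 (fully open); "grip_force": force on a finger pad.
Only numpy, scipy, OpenCV 4.12 (cv2) and the standard library are available. Lean on these libraries where they do the work, as an engineer would, in place of code of your own. Each camera call takes 0.05 s, during which the arm holds its last target. There are 200 camera calls.

## Task

The small gas bottle for the tray sealer is lying on the packing table. Slide it along the table into the mouth of its stand until its foot butts against the stop plate, then raise the neck end, keeping the foot down on the table at the stop plate, until the bottle stands upright between the cheeks close against the plate, and let go of it. Then swing the retaining bar fully shut across the front of the bottle, and leave the other things on the table where they are.

Things in the scene. Friction and masses are not known exactly. Their poses are not given: they have to be found in the camera images.
- bottle_center (a point): Centre of the gas bottle, half-way along its axis. Aluminium body 54 mm in diameter, 165 mm long with a dark band round the foot; then a short shoulder and a grey neck cap 30 mm in diameter; 240 mm long in all, about 0.7 kg (varies). Starts lying on the table (axis 27 mm up), foot towards the stand; rolls if knocked. Own x axis: along the bottle from foot to neck.
- bottle_neck (a point): Point on the bottle's axis in the middle of the grey neck cap, 212 mm from the foot face and 28 mm short of the top; the cap is clear from 185 to 240 mm from the foot face. Good place to grasp. A grasp across it lets the bottle pivot between the fingers.
- bottle_foot (a point): Centre of the bottle's flat foot face (0 mm along the axis, 120 mm from the bottle's centre).
- stand: White-painted steel bottle stand, fixed to the table. Origin: on the table (z 0) where the centre of the bottle's foot must stand. Own x axis points level to the stop plate, z up. Two cheeks 45 mm high run from the plate to x = -57 mm, inner faces at y = +-36 mm, then flare to y = +-52 mm at x = -90 mm: the open mouth. No floor plate: the bottle stands on the table.
- stop_face (a point): Point on the face of the upright stop plate (the face towards the mouth): in the stand at x = +29 mm, y = 0, 40 mm up. The plate is 80 mm high and 92 mm wide, axes as the stand's.
- bar_hinge (a point): Point on the bar's upright hinge axis at bar height: in the stand at x = -45, y = -58 mm, 152 mm up, on a hinge post 142 mm high. The catch post, 138 mm high, stands at x = -45, y = +58 mm. Both posts are 18 mm in diameter.
- bar (a joint): Angle q of the retaining bar (rad). 0 = shut, the bar lying across the mouth from hinge post to catch post; it grows as the bar opens, swinging out through the stand's -x side towards -y, up to 2.7. In the stand's frame it points from the hinge along (-sin q, cos q). Starts well open; light friction (0.05 N m), stays where it is left. Bar 14 mm high, 124 mm long.
- bar_peg (a point): Point to grasp on the black upright peg near the free end of the bar, 192 mm above the table, on the peg's axis 116 mm from the hinge axis. The peg is a round sleeve, 16 mm in diameter, that spins freely on its pin, so that a grasp need not turn with the bar; it stands from 162 to 214 mm above the table.
- sprayer: white spray bottle with a grey cap, 60 mm diameter, 150 mm tall, standing behind the stop plate; bystander
- scraper: wooden-handled scraper lying on the table; bystander
- spanner: steel spanner lying on the table; bystander
- tub: empty white open tub 150 x 110 x 50 mm; bystander
- beaker: steel cup 80 mm diameter, 90 mm tall; bystander
- canister: steel can 70 mm diameter, 130 mm tall, standing; bystander
- crate: white slatted crate 240 x 340 x 70 mm filled with white packs; bystander
Mind the look-alikes: they are no part of the job. There is more than one size of the part that bears bottle_center; the job needs the largest.

How it is judged:
By the outcome, as a careful person would: the job done as asked, in the order asked, and still so for the second after the job is handed in, with the robot touching nothing.
It also fails if it takes over 67 s, if anything falls off the work surface, if the arm or the gripper's body presses on something with over 40 N, if the wrist force passes 120 N, or if a joint passes its speed limit or range.

## Working session

There is one attempt and no reset: what is moved stays moved. The work goes in short steps, Python scripts to look and compute and a shell command to move; the robot and the scene stay as the last step left them, time stands still between calls to the robot, and variables do not carry over. Pictures are saved under pics/ and viewed, at most 10 in all, crops included, and the job is handed in when it is done.

```bash
ls; mkdir -p pics
cat > h.py <<'E'
import numpy as np, cv2
from scipy.spatial.transform import Rotation as R
from station import state, vision, ctrl, finder
def K(p):
    f=p["frame"].shape[0]/2/np.tan(np.radians(p["fov_y"])/2)
    return np.array([[f,0,p["cx"]],[0,f,p["cy"]],[0,0,1.]])
def pose(p,st=None):
    if "T_tool_cam" in p:
        T=np.eye(4);T[:3,:3]=R.from_quat(st["tcp_rot"]).as_matrix();T[:3,3]=st["ee_pos"]
        return T@np.array(p["T_tool_cam"])
    T=np.eye(4);o=np.array(p["orientation"])
    T[:3,:3]=R.from_quat(o).as_matrix() if o.size==4 else o
    T[:3,3]=p["eye"];return T
def shoot(name):
    st=state();p=vision.read_camera(name);return p,pose(p,st)
def rays(p,uv):
    return cv2.undistortPoints(np.array(uv,float).reshape(-1,1,2),K(p),np.array(p["distortion"],float)).reshape(-1,2)
def pts(p,T,mask):
    v,u=np.nonzero(mask&(p["depth"]>0));d=p["depth"][v,u]
    n=rays(p,np.c_[u,v]);P=np.c_[n*d[:,None],d]
    return P@T[:3,:3].T+T[:3,3]
def proj(p,T,X):
    X=np.atleast_2d(X).astype(float);Ti=np.linalg.inv(T)
    return cv2.projectPoints(X,cv2.Rodrigues(Ti[:3,:3])[0],Ti[:3,3],K(p),np.array(p["distortion"],float))[0].reshape(-1,2)
E
python3 - <<'E'
from h import *
print(state())
ims=[]
for n in ("scene","top"):
    p,T=shoot(n)
    print(n,T[:3,3].round(),p["fov_y"],p["distortion"])
    cv2.imwrite(f"pics/{n}0.png",cv2.resize(p["frame"],(800,600)))
    for t in ("bottle_center","stand","bar","bar_peg"):
        for r in finder.regions_of(t,p)[:4]:
            m=r["mask"]; P=pts(p,T,m)
            print(t,round(r["conf"],2),np.round(r["location"]),m.sum(),P.min(0).round(),P.max(0).round(),np.median(P,0).round())
E
```

```text
pics
{'time_s': 0.0, 'joints': array([ 1.47660708e+00,  2.55751152e-01,  1.06982126e-01, -5.14632731e-04,
       -1.42386176e+00, -2.84605662e-01]), 'qvel': array([ 0.00025064,  0.00164478,  0.00141077, -0.001559  , -0.00118928,
       -0.00272067]), 'joint_efforts': array([-2.52979125e-04, -3.86632061e+01,  2.37939531e+01,  5.36467105e+00,
       -6.08557821e-03, -8.71247266e-06]), 'ee_pos': array([203.13589753, 510.57768506, 230.37862724]), 'tcp_rot': array([ 9.82110271e-01, -1.88304302e-01, -1.66160642e-04,  9.37268232e-04]), 'wrist_force': array([-1.06066071,  1.024648  , -0.68152808]), 'wrist_torque': array([0.01278797, 0.01275266, 0.01393336]), 'grip_force': 0.0, 'gripper_width': 0.9972454811494729}
scene [1403.  427.  940.] 51.82633573063072 [-0.13440393  0.          0.          0.          0.        ]
bottle_center 0.83 [302. 184.] 410 [ 205. -322.   -3.] [ 310. -138.   43.] [ 285. -208.   28.]
bottle_center 0.64 [290. 216.] 802 [ 399. -289.    0.] [575. -22. 154.] [ 466. -144.   40.]
bottle_center 0.57 [203. 259.] 545 [ 709. -322.   -2.] [ 825. -201.   41.] [ 765. -255.   29
[... 417 characters left out ...]
.        ]
bottle_center 0.95 [293. 288.] 379 [ 244. -299.   -8.] [ 303. -143.   49.] [ 277. -213.   32.]
bottle_center 0.93 [302. 166.] 326 [ 695. -327.   -6.] [ 819. -205.   47.] [ 746. -259.   30.]
bottle_center 0.85 [266. 245.] 871 [ 406. -262.  -11.] [481. -18.  64.] [ 446. -125.   48.]
bottle_center 0.61 [190. 227.] 719 [412. -27. -11.] [592. 226. 217.] [502. 158.  41.]
stand 0.84 [187. 231.] 522 [412. -27. -11.] [592. 223. 217.] [498. 170.  44.]
stand 0.36 [343. 215.] 1261 [ 482. -469.   -9.] [ 640. -339.   61.] [ 564. -406.    6.]
bar 0.64 [216. 213.] 123 [525. -29.  -5.] [592. 106. 217.] [547.  53. 160.]
bar_peg 0.43 [221. 215.] 158 [524. -29.  -8.] [600. 102. 217.] [551.  45. 158.]
```

View pics/scene0.png

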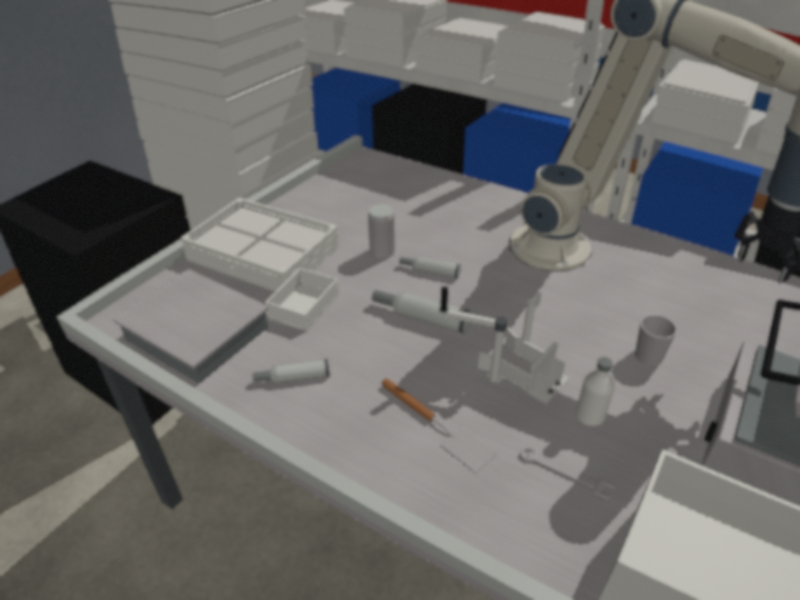

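View pics/top0.png

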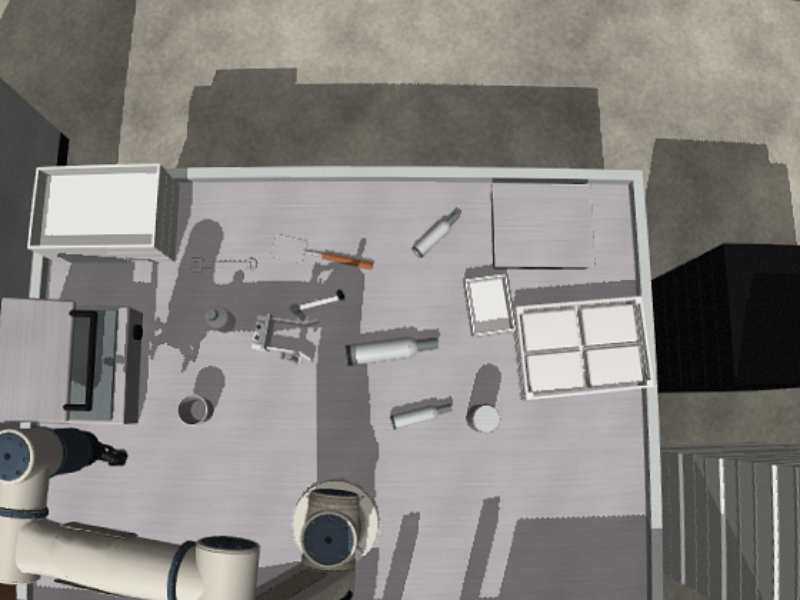

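The scene picture shows three bottles. The largest lies at about (430,310) px, with its foot towards the stand at (520,360). In the top picture it runs from foot (350,354) to neck (437,340). The stand's plate is on the left at (262,335), and the bar is open, from the hinge at (297,308) to the peg at (340,296). Next I'll get the wrist camera over it.

```bash
python3 -m handwheel '[0,0,0,0.131,0.124,-0.057,-1, 0,0,0,0.131,0.124,-0.057,-1, 0,0,0,0.131,0.124,-0.057,-1, 0,0,0,0.131,0.124,-0.057,-1, 0,0,0,0.131,0.124,-0.057,-1, 0,0,0,0.131,0.124,-0.057,-1, 0,0,0,0.131,0.124,-0.057,-1, 0,0,0,0.131,0.124,-0.057,-1, 0,0,0,0.131,0.124,-0.057,-1, 0,0,0,0.131,0.124,-0.057,-1, 0,0,0,0.131,0.124,-0.057,-1, 0,0,0,0,0,0,-1]'
python3 - <<'E'
from h import *
s=state();print(s["ee_pos"],s["tcp_rot"],s["joints"].round(2))
p,T=shoot("wrist");print(np.round(p["T_tool_cam"],2),p["fov_y"],T[:3,3])
cv2.imwrite("pics/w1.png",cv2.resize(p["frame"],(800,600)))
np.savez("w1.npz",frame=p["frame"],depth=p["depth"],T=T,fov_y=p["fov_y"],cx=p["cx"],cy=p["cy"],distortion=p["distortion"])
for t in ("bottle_center","stand","bar","bar_peg"):
    for r in finder.regions_of(t,p)[:3]:
        P=pts(p,T,r["mask"])
        print(t,round(r["conf"],2),np.round(r["location"]),r["mask"].sum(),P.min(0).round(),P.max(0).round(),np.median(P,0).round())
E
```

```text
time_s: 1.7
ee_pos: [413.7, 56.7, 389.9]
tcp_rot: [0.981, -0.192, 0.002, -0.0]
wrist_force: [1.2, 0.4, -0.5]
gripper_width: 1.003
grip_force: 0.0
[413.72485549  56.74325424 389.85110641] [ 9.81437432e-01 -1.91775520e-01  1.64464048e-03 -1.06977648e-04] [ 0.52 -0.01  0.2   0.   -1.78  0.67]
[[ 0.0000e+00 -9.5000e-01 -3.2000e-01  8.2980e+01]
 [ 1.0000e+00  0.0000e+00  0.0000e+00 -1.0000e-01]
 [-0.0000e+00 -3.2000e-01  9.5000e-01 -1.4316e+02]
 [ 0.0000e+00  0.0000e+00  0.0000e+00  1.0000e+00]] 64.91871872381758 [490.17232505  25.66072085 533.27431635]
bottle_center 0.71 [391.  85.] 5468 [ 408. -263.   -0.] [482. -23.  57.] [ 451. -127.   50.]
bottle_center 0.7 [467. 170.] 2128 [ 232. -312.   -2.] [ 308. -139.   40.] [ 282. -208.   32.]
stand 0.58 [216. 101.] 5492 [390. -28.  -3.] [569. 229. 217.] [518. 106.  76.]
bar 0.76 [251.  46.] 1808 [525. -55.  -1.] [597. 102. 217.] [550.  35. 160.]
bar 0.43 [218. 105.] 5541 [386. -34.  -2.] [610. 227. 217.] [519. 104.  77.]
bar_peg 0.82 [252.  49.] 1816 [524. -58.  -1.] [610. 138. 217.] [550.  36. 160.]
```

View pics/w1.png

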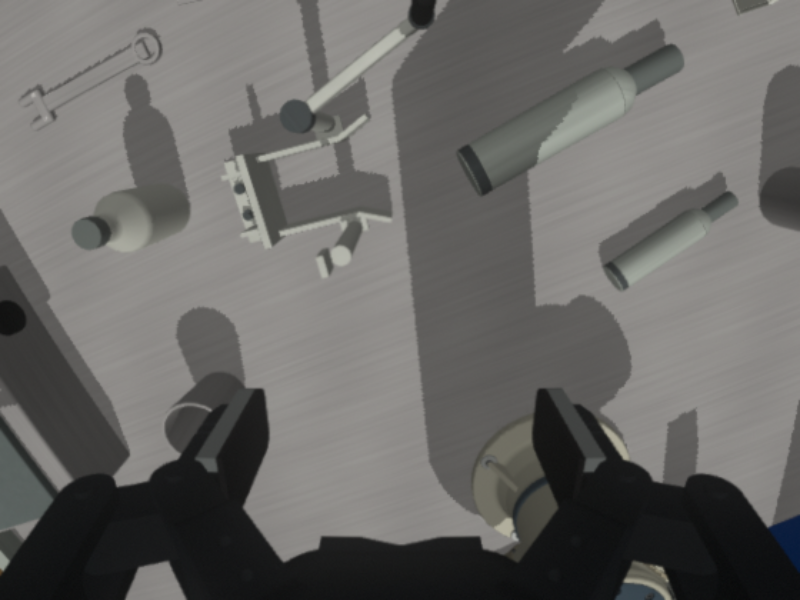

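The wrist view shows the bottle foot at (475,172) and the neck at (665,65). It also shows the plate at (255,200), the cheeks, the hinge at (298,116), the catch post at (342,253) and the peg at (422,10), in 800x600 px. Now I'll fit the poses.

Run:
```python
from h import *
from scipy.optimize import least_squares
d=np.load("w1.npz");p={k:d[k] for k in d.files};T=p["T"]
P=pts(p,T,np.ones((420,560),bool))
def sel(lo,hi,x,y):
    return P[(P[:,2]>lo)&(P[:,2]<hi)&(P[:,0]>x[0])&(P[:,0]<x[1])&(P[:,1]>y[0])&(P[:,1]<y[1])]
# table check
q=sel(-15,15,(350,380),(0,100));print("table z",np.median(q[:,2]))
cheek=sel(40,48,(400,580),(-10,180));plate=sel(74,83,(380,600),(50,220));catch=sel(130,143,(380,480),(20,200))
bar=sel(153,163,(480,640),(-80,140));peg=sel(170,222,(480,640),(-90,60));hub=sel(150,180,(480,560),(60,140))
for n,c in zip("cheek plate catch bar peg hub".split(),(cheek,plate,catch,bar,peg,hub)):
    print(n,len(c),c.mean(0).round(1) if len(c) else '',c.min(0).round(),c.max(0).round())
pc,pd=cv2.fitLine(plate[:,:2].astype(np.float32),cv2.DIST_HUBER,0,.01,.01).reshape(2,2)
print("plate line dir",pc,pd)
bc=cv2.fitLine(bar[:,:2].astype(np.float32),cv2.DIST_HUBER,0,.01,.01).ravel();print("bar line",bc)
# bottle: cylinder fit axis
b=sel(8,70,(395,490),(-280,-10))
def res(v):
    x0,a,r=v # axis x = x0 + a*(y+120), at z=27
    dd=((b[:,0]-x0-a*(b[:,1]+120))/np.hypot(1,a));return np.hypot(dd,b[:,2]-27)-27
body=b
b=b[(b[:,1]>-170)];f=least_squares(res,[445,0,0],loss="soft_l1").x;print("bottle",f)
u=np.array([f[1],1])/np.hypot(1,f[1]);s=(body[:,:2]-[f[0],-120])@u;print("along",np.percentile(s,[0,.5,1,99,99.5,100]),"zmax",np.percentile(body[:,2],99))
```

```text
table z 0.41475111710155943
cheek 828 [483.7 120.9  45.2] [418.  48.  40.] [542. 180.  48.]
plate 498 [490.8 171.5  79.7] [417.  83.  74.] [543. 189.  83.]
catch 211 [422.7 108.8 137.8] [413.  99. 130.] [433. 122. 143.]
bar 1362 [547.7  44.4 159.9] [524. -29. 153.] [571. 103. 163.]
peg 252 [559.9 -17.7 197.9] [557. -27. 170.] [568. -13. 217.]
hub 643 [537.5  84.3 161. ] [524.  60. 150.] [549. 103. 165.]
plate line dir [ 0.9869595  -0.16096884] [491.71545 176.0132 ]
bar line [ 2.4066068e-01 -9.7060931e-01  5.4828583e+02  4.1723518e+01]
bottle [ 4.45548897e+02 -1.43567592e-01  0.00000000e+00]
along [-146.14174679 -143.32977815 -141.24488996   94.15375178   94.29335094
   94.47272574] zmax 55.74230649213809
```

Run:
```python
from h import *
d=np.load("w1.npz");p={k:d[k] for k in d.files};T=p["T"]
P=pts(p,T,np.ones((420,560),bool))
th=np.arctan2(0.9869,0.161); 
o=np.array([478,145.])
for it in range(3):
    xs=np.array([np.cos(th),np.sin(th)]);ys=np.array([-xs[1],xs[0]])
    q=np.c_[(P[:,:2]-o)@xs,(P[:,:2]-o)@ys,P[:,2]]
    S=lambda x0,x1,y0,y1,z0,z1:q[(q[:,0]>x0)&(q[:,0]<x1)&(q[:,1]>y0)&(q[:,1]<y1)&(q[:,2]>z0)&(q[:,2]<z1)]
    pt=S(10,60,-50,50,77,83);L=S(-55,20,25,48,42,48);Rr=S(-55,20,-48,-25,42,48)
    def line(c,i,j): return np.polyfit(c[:,i],c[:,j],1)
    pf=line(pt,1,0);lf=line(L,0,1);rf=line(Rr,0,1)
    face=S(5,45,-30,30,50,70)
    ct=S(-65,-25,45,75,130,143)
    hb=S(-70,-20,-85,-40,150,175)
    print("plate top x",np.percentile(pt[:,0],[2,50,98]).round(1),"y",np.percentile(pt[:,1],[1,99]).round(1),"slope",pf.round(3),
      "L y",np.percentile(L[:,1],[2,50,98]).round(1),lf.round(3),"R",np.percentile(Rr[:,1],[2,50,98]).round(1),rf.round(3),"face x",np.percentile(face[:,0],[10,50,90]).round(1),len(face),
      "catch",np.r_[ct.min(0),ct.max(0)].round(1),"hub",np.r_[hb.min(0),hb.max(0)].round(1))
    al=np.mean([-pf[0],lf[0],rf[0]]);th+=al
    c=(np.median(L[:,1])+np.median(Rr[:,1]))/2
    fx=np.median(face[:,0])-29
    o=o+xs*fx+ys*c
    print("origin",o,"th deg",np.degrees(th))
np.savez("stand.npz",o=o,th=th)
```

```text
plate top x [29.6 33.5 38. ] y [-48.9  37.8] slope [-3.000e-03  3.353e+01] L y [28.8 31.7 41.4] [-1.7000e-02  3.1636e+01] R [-48.  -45.6 -43.3] [ 5.0000e-03 -4.5489e+01] face x [29.4 30.1 30.7] 177 catch [-54.   45.1 130.8 -35.6  58.4 142.9] hub [-69.9 -82.9 150.1 -31.7 -54.2 164.6]
origin [485.04474321 144.93083608] th deg 80.56919509416994
plate top x [28.5 32.4 36.9] y [-45.2  44.8] slope [-6.0000e-03  3.2486e+01] L y [35.6 38.5 41.8] [7.0000e-03 3.8701e+01] R [-42.4 -39.3 -36.3] [ 8.0000e-03 -3.9153e+01] face x [28.3 29.  29.7] 178 catch [-55.3  47.2 130.  -31.6  65.3 142.9] hub [-70.  -75.4 150.1 -32.7 -47.4 164.6]
origin [485.44660268 144.86409611] th deg 80.9797973439709
plate top x [28.6 32.4 37. ] y [-45.  45.] slope [1.0000e-03 3.2488e+01] L y [36.2 39.  42.1] [2.0000e-03 3.9098e+01] R [-41.7 -38.7 -35.8] [ 2.0000e-03 -3.8716e+01] face x [28.3 29.  29.7] 177 catch [-54.9  47.9 130.  -31.3  66.  142.9] hub [-70.  -74.5 150.1 -33.1 -46.7 164.6]
origin [485.31736117 144.87698298] th deg 81.04026225333004
```

```bash
cat >> h.py <<'E'
_s=np.load("stand.npz");O=_s["o"];TH=float(_s["th"])
XS=np.array([np.cos(TH),np.sin(TH)]);YS=np.array([-XS[1],XS[0]])
def S2W(x,y): return O+x*XS+y*YS
def W2S(P): d=np.asarray(P)[:2]-O; return np.array([d@XS,d@YS])
def go(tcp,yaw,pitch=0):
    "turn (in half turns, deg), then shift (units of 250mm) in turned tool axes; tool down, x axis at yaw deg"
    s=state();R0=R.from_quat(s["tcp_rot"])
    Rt=R.from_euler("ZYX",[yaw,pitch,180],degrees=True)
    v=(R0.inv()*Rt).as_rotvec();dw=np.array(tcp)-s["ee_pos"]
    print("t",s["time_s"],"at",s["ee_pos"].round(1),"F",s["wrist_force"].round(1),"w",s["gripper_width"],"stand xy",W2S(s["ee_pos"]).round(1))
    print("turn",(v/np.pi).round(4),"deg",np.degrees(np.linalg.norm(v)).round(1),"shift/250",(Rt.inv().apply(dw)/250).round(3),"mm",np.linalg.norm(dw).round(1), "no-turn shift",(R0.inv().apply(dw)/250).round(3))
E
python3 - <<'E'
from h import *
print(O,np.degrees(TH),S2W(29,0),S2W(-183,0),"hinge",S2W(-45,-58))
go([462.2,-236.6,100],-81.8)
E
```

```text
[485.31736117 144.87698298] 81.04026225333004 [489.83383188 173.5231257 ] [456.81687363 -35.89005552] hinge [535.60132999  91.39313047]
t 1.95 at [411.6  61.7 387.7] F [-0.1 -1.1 -0.3] w 0.999667275289226 stand xy [-93.6  59.9]
turn [2.000e-04 1.000e-04 3.344e-01] deg 60.2 shift/250 [ 1.21  -0.03   1.151] mm 417.5 no-turn shift [0.629 1.035 1.151]
```

```bash
python3 -m handwheel '[0,0,0.0477,0,0,0,-1, 0,0,0.0477,0,0,0,-1, 0,0,0.0477,0,0,0,-1, 0,0,0.0477,0,0,0,-1, 0,0,0.0477,0,0,0,-1, 0,0,0.0477,0,0,0,-1, 0,0,0.0477,0,0,0,-1, 0,0,0,0,0,0,-1]' && python3 -m handwheel '[0,0,0,0.14,0,0.09,-1, 0,0,0,0.14,0,0.09,-1, 0,0,0,0.14,-0.01,0.09,-1, 0,0,0,0.14,0,0.09,-1, 0,0,0,0.14,-0.01,0.09,-1, 0,0,0,0.14,0,0.09,-1, 0,0,0,0.14,-0.01,0.09,-1, 0,0,0,0,0,0,-1, 0,0,0,0,0,0,-1, 0,0,0,0,0,0,-1, 0,0,0,0,0,0,-1]'
python3 - <<'E'
from h import *
p,T=shoot("wrist")
np.savez("w2.npz",frame=p["frame"],depth=p["depth"],T=T,fov_y=p["fov_y"],cx=p["cx"],cy=p["cy"],distortion=p["distortion"])
cv2.imwrite("pics/w2.png",cv2.resize(p["frame"],(800,600)))
from scipy.optimize import least_squares
for r in finder.regions_of("bottle_center",p)[:2]:
    b=pts(p,T,r["mask"]);b=b[(b[:,2]>8)&(b[:,2]<60)];print(r["conf"],len(b),b.min(0),b.max(0))
    m=b[(b[:,1]>-170)]
    if len(m)<100: continue
    f=least_squares(lambda v:np.hypot((m[:,0]-v[0]-v[1]*(m[:,1]+120))/np.hypot(1,v[1]),m[:,2]-27)-27,[445,-.14],loss="soft_l1").x
    u=np.array([f[1],1])/np.hypot(1,f[1]);s=(b[:,:2]-[f[0],-120])@u
    hi,lo=np.percentile(s,[99.5,.5]);F=np.array([f[0],-120])+u*hi;N=F-212*u
    print("axis",f,hi,lo,"foot",F,"neck",N,"yaw",np.degrees(np.arctan2(-u[1],-u[0])))
go([*N,8],np.degrees(np.arctan2(-u[1],-u[0])))
E
```

```text
time_s: 2.75
ee_pos: [411.5, 62.1, 387.8]
tcp_rot: [0.756, -0.654, -0.0, 0.0]
wrist_force: [0.1, 0.2, -0.3]
gripper_width: 1.001
grip_force: 0.0
time_s: 3.85
ee_pos: [454.9, -179.5, 231.6]
tcp_rot: [0.757, -0.654, 0.001, -0.001]
wrist_force: [0.4, -0.3, -0.2]
gripper_width: 1.003
grip_force: 0.0
0.85 4381 [ 245.89997493 -299.62737191    8.32229056] [ 308.52081249 -140.47067721   38.72787717]
axis [2043545.59946897  181647.56801754] -2043239.0898670857 -2043294.8352551016 foot [ 306.50963285 -131.24837019] neck [  94.50963285 -131.24953729] yaw -179.99968457722755
0.61 8785 [ 406.48957179 -266.29412018   24.03523591] [480.17250609 -24.23491436  56.23244374]
axis [ 4.45223943e+02 -1.38338846e-01] 91.29066091642733 -144.96321959001523 foot [432.7140356  -29.57054132] neck [ 461.76520313 -239.57061195] yaw -82.12375829426739
t 3.95 at [ 454.7 -179.6  231.4] F [ 0.3 -0.5 -0.3] w 1.0004674598475456 stand xy [-325.3  -20.3]
turn [-0.0006 -0.0001  0.0025] deg 0.5 shift/250 [0.241 0.005 0.894] mm 231.4 no-turn shift [0.241 0.008 0.894]
```

View pics/w2.png

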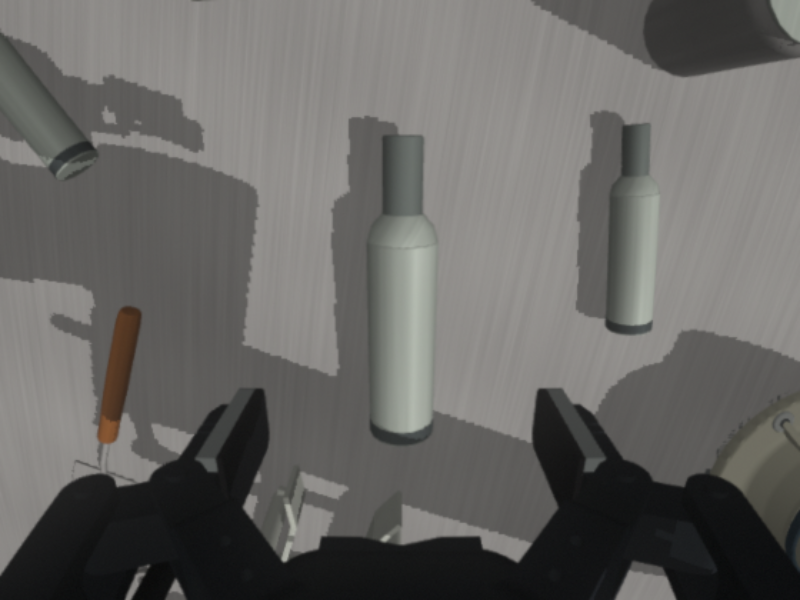

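The wrist view shows the big bottle centred between the fingers: cap at (403,172), foot at (402,437), no obstacle nearby. I'll descend and grip.

```bash
python3 -m handwheel '[0,0,0.0025,0.06,0.002,0.16,-1, 0,0,0,0.06,0.002,0.16,-1, 0,0,0,0.06,0.002,0.16,-1, 0,0,0,0.056,0,0.16,-1, 0,0,0,0,0,0.14,-1, 0,0,0,0,0,0.1,-1, 0,0,0,0,0,0,-1, 0,0,0,0,0,0,-1]'
python3 - <<'E'
from h import *
go([462,-238,8],-82)
E
python3 -m handwheel '[0,0,0,0,0,0,1, 0,0,0,0,0,0,1, 0,0,0,0,0,0,1, 0,0,0,0,0,0,1, 0,0,0,0,0,0,1, 0,0,0,0,0,0,1, 0,0,0,0,0,0,1, 0,0,0,0,0,0,1]' 60
python3 - <<'E'
from h import *
go([462,-238,8],-82)
print(np.degrees(state()["joints"]).round())
p,T=shoot("wrist");cv2.imwrite("pics/w3.png",p["frame"])
E
```

```text
time_s: 4.75
ee_pos: [461.6, -239.1, 11.5]
tcp_rot: [0.754, -0.657, 0.0, 0.0]
wrist_force: [0.4, -0.2, 0.7]
gripper_width: 1.001
grip_force: 0.0
t 4.75 at [ 461.6 -239.1   11.5] F [ 0.4 -0.2  0.7] w 1.0010809978227735 stand xy [-382.9  -36.4]
turn [-0.0002 -0.0002 -0.001 ] deg 0.2 shift/250 [-0.004 -0.002  0.014] mm 3.7 no-turn shift [-0.004 -0.002  0.014]
time_s: 5.55
ee_pos: [461.6, -239.2, 11.5]
tcp_rot: [0.753, -0.658, 0.001, -0.0]
wrist_force: [-0.7, 1.9, 5.3]
gripper_width: 0.334
grip_force: 58.7
t 5.55 at [ 461.6 -239.2   11.5] F [-0.7  1.9  5.3] w 0.33363932486532494 stand xy [-383.1  -36.4]
turn [-0.0005 -0.0002 -0.0013] deg 0.3 shift/250 [-0.005 -0.002  0.014] mm 3.7 no-turn shift [-0.005 -0.002  0.014]
[-10.  21. -19.   0. -50.  18.]
```

View pics/w3.png

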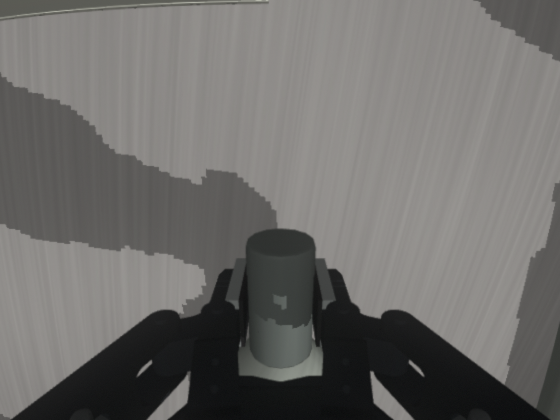

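The bottle is held by the cap, which shows at (280,290) between the pads. Next I'll align it with the stand axis.

```bash
python3 -m handwheel '[0,0,0.024,0,0,0,1, 0,0,0.024,0,0,0,1, 0,0,0.024,0,0,0,1, 0,0,0.0215,0,0,0,1, 0,0,0,0,0,0,1,0,0,0,0,0,0,1]' 60
python3 - <<'E'
from h import *
go([*S2W(-383,0),10.5],np.degrees(TH)-180)
E
```

```text
time_s: 6.2
ee_pos: [458.2, -239.2, 11.0]
tcp_rot: [-0.649, 0.761, 0.002, -0.002]
wrist_force: [-8.5, 1.0, 10.2]
gripper_width: 0.33
grip_force: 59.4
t 6.2 at [ 458.2 -239.2   11. ] F [-8.5  1.  10.2] w 0.33030167455566467 stand xy [-383.6  -33.1]
turn [ 0.0016 -0.0003 -0.0004] deg 0.3 shift/250 [-0.003  0.132  0.002] mm 33.1 no-turn shift [-0.002  0.132  0.003]
```

```bash
python3 -m handwheel '[0,0,0,0,0.066,-0.004,1, 0,0,0,0,0.066,0,1, 0,0,0,-0.07,0,0,1, 0,0,0,-0.07,0,0,1, 0,0,0,-0.07,0,0,1,0,0,0,0,0,0,1,0,0,0,0,0,0,1]' 60
python3 - <<'E'
from h import *
go([*S2W(-330,0),10.5],np.degrees(TH)-180)
from scipy.optimize import least_squares
for n in ("top","scene"):
  p,T=shoot(n)
  X=pts(p,T,np.ones((420,560),bool));q=np.c_[(X[:,:2]-O)@XS,(X[:,:2]-O)@YS,X[:,2]]
  b=q[(q[:,0]>-300)&(q[:,0]<-95)&(abs(q[:,1])<45)&(q[:,2]>12)&(q[:,2]<62)]
  m=b[(b[:,0]>-270)&(b[:,0]<-130)]
  f=least_squares(lambda v:np.hypot(m[:,1]-v[0]-v[1]*(m[:,0]+200),m[:,2]-27)-27,[0,0],loss="soft_l1").x
  print(n,len(m),"y at -200",f[0],"slope deg",np.degrees(f[1]),"x max",np.percentile(b[:,0],[97,99,100]))
  if n=="top":
    a=q[(abs(q[:,1])<46)&(q[:,0]>10)&(q[:,0]<60)&(q[:,2]>70)&(q[:,2]<90)];print("plate",np.percentile(a,[5,50,95],axis=0).round(1))
cv2.imwrite("pics/t4.png",cv2.resize(vision.read_camera("top")["frame"][190:290,150:310],(800,500)))
E
```

```text
time_s: 6.9
ee_pos: [436.7, -180.9, 11.6]
tcp_rot: [-0.649, 0.761, 0.0, 0.001]
wrist_force: [-0.6, 6.6, 1.9]
gripper_width: 0.332
grip_force: 59.7
t 6.9 at [ 436.7 -180.9   11.6] F [-0.6  6.6  1.9] w 0.3318902952029057 stand xy [-329.3   -2.7]
turn [-0.      0.0005 -0.0005] deg 0.1 shift/250 [0.003 0.011 0.004] mm 3.0 no-turn shift [0.003 0.011 0.004]
top 7 y at -200 -1.9067288846254213 slope deg 0.5158640073788349 x max [-232.93509316 -231.86352463 -231.32774036]
plate [[ 26.  -41.8  72.6]
 [ 29.4   0.5  79.6]
 [ 34.4  41.   85.7]]
scene 543 y at -200 -2.2311048749242297 slope deg -0.05500166865010822 x max [-115.2465266  -114.38629846 -113.21314911]
```

View pics/t4.png

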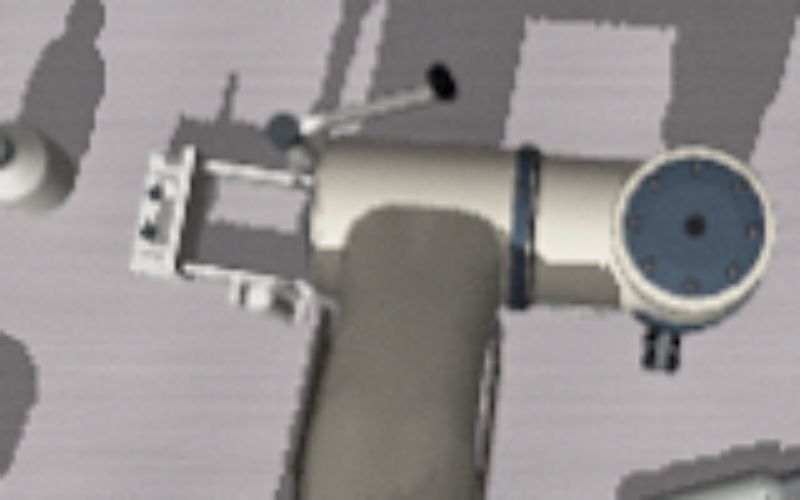

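The top view shows the bottle hidden under the arm link. The stand is clear, and the bar and peg at (440,80) have not moved. I'll check how much height the link has over the posts.

Run:
```python
from h import *
for n in ("top","scene"):
  p,T=shoot(n)
  X=pts(p,T,np.ones((420,560),bool));q=np.c_[(X[:,:2]-O)@XS,(X[:,:2]-O)@YS,X[:,2]]
  for a in range(-380,40,40):
    m=q[(q[:,0]>a)&(q[:,0]<a+40)&(abs(q[:,1])<90)&(q[:,2]>70)]
    print(n,a,len(m),np.percentile(m[:,2],[1,50,99]).round() if len(m) else "")
```

```text
top -380 359 [106. 434. 441.]
top -340 556 [ 96. 435. 442.]
top -300 417 [381. 415. 439.]
top -260 492 [380. 415. 478.]
top -220 588 [393. 445. 510.]
top -180 515 [392. 442. 508.]
top -140 308 [153. 416. 465.]
top -100 29 [149. 159. 164.]
top -60 110 [ 72. 146. 169.]
top -20 0 
top 20 69 [71. 80. 89.]
scene -380 354 [ 89. 365. 439.]
scene -340 1633 [ 75. 276. 439.]
scene -300 1133 [148. 323. 436.]
scene -260 436 [340. 402. 471.]
scene -220 859 [349. 425. 511.]
scene -180 1155 [350. 438. 507.]
scene -140 918 [159. 394. 461.]
scene -100 85 [147. 158. 162.]
scene -60 381 [ 71. 129. 167.]
scene -20 0 
scene 20 90 [70. 79. 83.]
```

```bash
python3 -m handwheel '[0,0,0,-0.04,0.009,0.002,1, 0,0,0,-0.08,0,0,1, 0,0,0,-0.1,0,0,1, 0,0,0,-0.1,0,0,1, 0,0,0,-0.1,0,0,1, 0,0,0,-0.06,0,0,1,0,0,0,0,0,0,1,0,0,0,0,0,0,1]' 60
python3 - <<'E'
from h import *
go([*S2W(-184,0),10.5],np.degrees(TH)-180)
p,T=shoot("scene")
X=pts(p,T,np.ones((420,560),bool));q=np.c_[(X[:,:2]-O)@XS,(X[:,:2]-O)@YS,X[:,2]]
b=q[(q[:,0]>-170)&(q[:,0]<25)&(abs(q[:,1])<33)&(q[:,2]>12)&(q[:,2]<60)]
m=b[(b[:,0]<-20)]
from scipy.optimize import least_squares
f=least_squares(lambda v:np.hypot(m[:,1]-v[0]-v[1]*(m[:,0]+70),m[:,2]-27)-27,[0,0],loss="soft_l1").x
print(len(m),"y at -70",f[0],"slope deg",np.degrees(f[1]),"x max",np.percentile(b[:,0],[97,99,100]))
E
```

```text
time_s: 7.95
ee_pos: [453.9, -61.9, 11.3]
tcp_rot: [-0.649, 0.761, 0.0, 0.001]
wrist_force: [-0.7, 7.2, 3.3]
gripper_width: 0.333
grip_force: 60.0
t 7.95 at [453.9 -61.9  11.3] F [-0.7  7.2  3.3] w 0.332811142376232 stand xy [-209.1   -1.1]
turn [-0.0004  0.0008 -0.0005] deg 0.2 shift/250 [-0.101  0.004  0.003] mm 25.2 no-turn shift [-0.101  0.005  0.004]
588 y at -70 -0.708389003744291 slope deg -0.28957671646497024 x max [ 6.23447829  7.04383803 21.24363758]
```

```bash
python3 -m handwheel '[0,0,0,-0.03,0.004,0,1, 0,0,0,-0.03,0,0,1, 0,0,0,-0.016,0,0,1, 0,0,0,0,0,0,1,0,0,0,0,0,0,1]' 60;  python3 -m handwheel '[0,0,0,-0.012,0,0,1, 0,0,0,0,0,0,1,0,0,0,0,0,0,1]';  python3 -m handwheel '[0,0,0,-0.008,0,0,1, 0,0,0,0,0,0,1,0,0,0,0,0,0,1]'; python3 -m handwheel '[0,0,0,-0.008,0,0,1, 0,0,0,0,0,0,1,0,0,0,0,0,0,1]'
python3 - <<'E'
from h import *
go([*S2W(-184,0),10.5],np.degrees(TH)-180)
E
```

```text
time_s: 8.5
ee_pos: [455.2, -45.7, 11.5]
tcp_rot: [-0.649, 0.761, -0.0, -0.001]
wrist_force: [-2.3, -3.3, 6.1]
gripper_width: 0.329
grip_force: 60.1
time_s: 8.8
ee_pos: [455.5, -43.2, 11.5]
tcp_rot: [-0.649, 0.761, -0.001, -0.001]
wrist_force: [-0.9, -5.6, 6.5]
gripper_width: 0.327
grip_force: 60.1
time_s: 9.1
ee_pos: [455.7, -41.4, 11.6]
tcp_rot: [-0.649, 0.761, -0.001, -0.001]
wrist_force: [-1.4, -7.5, 6.4]
gripper_width: 0.331
grip_force: 60.1
time_s: 9.4
ee_pos: [456.0, -39.5, 11.5]
tcp_rot: [-0.649, 0.761, -0.001, -0.001]
wrist_force: [-0.5, -7.9, 6.1]
gripper_width: 0.328
grip_force: 60.1
t 9.4 at [456.  -39.5  11.5] F [-0.5 -7.9  6.1] w 0.3276314521665807 stand xy [-186.7    0.3]
turn [ 0.0002 -0.0008 -0.0006] deg 0.2 shift/250 [-0.011 -0.001  0.004] mm 2.9 no-turn shift [-0.011 -0.001  0.004]
```

```bash
for i in 1; do python3 -m handwheel '[0,0,0,-0.008,0,0,1, 0,0,0,0,0,0,1,0,0,0,0,0,0,1]'|grep -E 'ee_pos|force'; done;  python3 -m handwheel '[0,0,0,-0.008,0,0,1, 0,0,0,0,0,0,1,0,0,0,0,0,0,1]'|grep -E 'ee_pos|force'; python3 -m handwheel '[0,0,0,-0.008,0,0,1, 0,0,0,0,0,0,1,0,0,0,0,0,0,1]'|grep -E 'ee_pos|force'
python3 - <<'E'
from h import *
go([*S2W(-184,0),10.5],np.degrees(TH)-180)
p,T=shoot("scene")
X=pts(p,T,np.ones((420,560),bool));q=np.c_[(X[:,:2]-O)@XS,(X[:,:2]-O)@YS,X[:,2]]
b=q[(q[:,0]>-170)&(q[:,0]<45)&(abs(q[:,1])<25)&(q[:,2]>45)&(q[:,2]<58)]
print(np.histogram(b[:,0],bins=np.arange(0,40,3)))
E
```

```text
ee_pos: [456.2, -38.1, 11.5]
wrist_force: [-1.3, -10.3, 7.6]
grip_force: 60.1
ee_pos: [456.1, -38.0, 11.5]
wrist_force: [0.5, -20.1, 5.2]
grip_force: 60.1
ee_pos: [456.0, -37.9, 11.5]
wrist_force: [1.9, -30.6, 5.0]
grip_force: 60.1
t 10.3 at [456.  -37.9  11.5] F [  1.9 -30.6   5. ] w 0.3282057757750457 stand xy [-185.1    0.5]
turn [ 0.0007 -0.0032 -0.0002] deg 0.6 shift/250 [-0.005 -0.002  0.004] mm 1.6 no-turn shift [-0.005 -0.002  0.004]
(array([ 8, 10, 11, 10,  8, 12,  0,  0,  0,  0,  0, 10, 12]), array([ 0,  3,  6,  9, 12, 15, 18, 21, 24, 27, 30, 33, 36, 39]))
```

```bash
python3 -m handwheel '[0,0,0,0.012,0,0,1, 0,0,0,0,0,0,1]' 30; python3 -m handwheel '[0,0,0,0.0035,0,-0.0555,1, 0,0,0,0.0035,0,-0.0555,1, 0,0,0,-0.004,0,-0.0535,1, 0,0,0,-0.004,0,-0.0535,1, 0,0,0,-0.0115,0,-0.0505,1, 0,0,0,-0.0115,0,-0.0505,1, 0,0,0,0,0,0,1, 0,0,0,0,0,0,1]' 30;  python3 - <<'E'
from h import *
go([*S2W(-180,0),91.3],np.degrees(TH)-180)
p,T=shoot("scene");cv2.imwrite("pics/s5.png",cv2.resize(p["frame"][170:310,230:420],(800,590),interpolation=cv2.INTER_CUBIC))
X=pts(p,T,np.ones((420,560),bool));q=np.c_[(X[:,:2]-O)@XS,(X[:,:2]-O)@YS,X[:,2]]
b=q[(q[:,0]>-150)&(q[:,0]<24)&(abs(q[:,1])<8)&(q[:,2]>25)&(q[:,2]<160)]
f=np.polyfit(b[:,0],b[:,2],1);print(len(b),"tilt",np.degrees(np.arctan(f[0])),f)
E
```

```text
time_s: 10.55
ee_pos: [456.0, -38.0, 11.5]
tcp_rot: [-0.649, 0.761, -0.001, -0.002]
wrist_force: [-0.7, -13.9, 5.4]
gripper_width: 0.326
grip_force: 60.2
time_s: 11.35
ee_pos: [456.9, -29.5, 89.9]
tcp_rot: [-0.649, 0.761, 0.0, -0.001]
wrist_force: [0.6, -2.9, -2.9]
gripper_width: 0.333
grip_force: 58.6
t 11.35 at [456.9 -29.5  89.9] F [ 0.6 -2.9 -2.9] w 0.33293798080551473 stand xy [-176.7    0.9]
turn [ 0.0006 -0.0004 -0.0008] deg 0.2 shift/250 [ 0.013 -0.004 -0.005] mm 3.7 no-turn shift [ 0.013 -0.004 -0.005]
186 tilt -21.585731426521654 [-0.39563997 60.46481834]
```

View pics/s5.png

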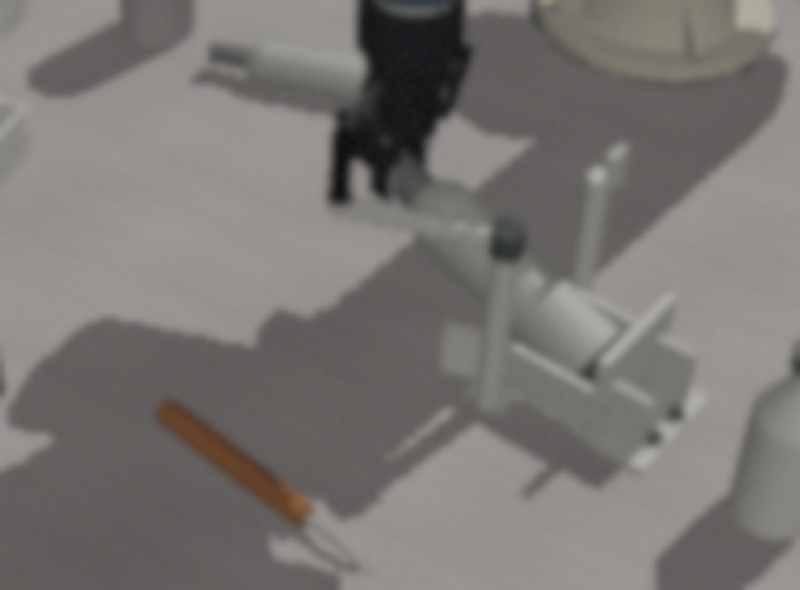

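The bottle is pivoting as planned: tilt 21.6°, foot between the cheeks at the plate at (600,370), arm clear. I'll carry on up the arc.

```bash
cat > chk.py <<'E'
from h import *
import sys
L=214;x,z=map(float,sys.argv[1:3])
go([*S2W(x,0),z],np.degrees(TH)-180)
p,T=shoot("scene")
X=pts(p,T,np.ones((420,560),bool));q=np.c_[(X[:,:2]-O)@XS,(X[:,:2]-O)@YS,X[:,2]]
b=q[(q[:,0]>-160)&(q[:,0]<26)&(abs(q[:,1])<7)&(q[:,2]>50)&(q[:,2]<175)]
m,c=b[:,[0,2]].mean(0),b[:,[0,2]]
v=np.linalg.svd(c-m)[2][0];v*=np.sign(v[1])
print(len(b),"tilt",np.degrees(np.arctan2(v[1],-v[0])),"surface x at z=50:",m[0]+v[0]/v[1]*(50-m[1]))
E
python3 -m handwheel '[0,0,0,-0.0185,-0.002,-0.047,1, 0,0,0,-0.0185,-0.002,-0.047,1, 0,0,0,-0.025,0,-0.0425,1, 0,0,0,-0.025,0,-0.0425,1, 0,0,0,-0.0315,0,-0.0375,1, 0,0,0,-0.0315,0,-0.0375,1, 0,0,0,0,0,0,1, 0,0,0,0,0,0,1]' 30; python3 chk.py -141.4 154.9
```

```text
time_s: 12.2
ee_pos: [465.3, 8.5, 154.7]
tcp_rot: [-0.649, 0.761, -0.001, 0.0]
wrist_force: [0.5, -1.0, -2.8]
gripper_width: 0.326
grip_force: 57.0
t 12.2 at [465.3   8.5 154.7] F [ 0.5 -1.  -2.8] w 0.32647065118307855 stand xy [-137.8   -1.5]
turn [-0.0005  0.     -0.0005] deg 0.1 shift/250 [ 0.014  0.006 -0.001] mm 3.9 no-turn shift [ 0.014  0.006 -0.001]
205 tilt 43.470734935908766 surface x at z=50: 10.5551298809618
```

```bash
python3 -m handwheel '[0,0,0,-0.0375,0.003,-0.0315,1, 0,0,0,-0.0375,0.003,-0.0315,1, 0,0,0,-0.0425,0,-0.025,1, 0,0,0,-0.0425,0,-0.025,1, 0,0,0,-0.047,0,-0.0185,1, 0,0,0,-0.047,0,-0.0185,1, 0,0,0,0,0,0,1, 0,0,0,0,0,0,1]' 30; python3 chk.py -77.8 192.5
```

```text
time_s: 13.05
ee_pos: [473.3, 71.9, 191.6]
tcp_rot: [-0.649, 0.761, 0.0, -0.0]
wrist_force: [-0.4, -0.6, -7.8]
gripper_width: 0.332
grip_force: 53.1
t 13.05 at [473.3  71.9 191.6] F [-0.4 -0.6 -7.8] w 0.3324391635177071 stand xy [-74.    0.5]
turn [ 0.0001  0.     -0.0005] deg 0.1 shift/250 [ 0.015 -0.002 -0.004] mm 4.0 no-turn shift [ 0.015 -0.002 -0.004]
145 tilt 65.27361977869354 surface x at z=50: 18.692021347333956
```

```bash
python3 -m handwheel '[0,0,0,0,0,0.006,1, 0,0,0,-0.05,-0.001,-0.0105,1, 0,0,0,-0.05,-0.001,-0.0105,1, 0,0,0,-0.052,0,-0.004,1, 0,0,0,-0.052,0,-0.004,1, 0,0,0,0,0,0,1, 0,0,0,0,0,0,1]' 30; python3 chk.py 0 198.5
python3 - <<'E'
from h import *
p,T=shoot("scene");cv2.imwrite("pics/s6.png",cv2.resize(p["frame"][170:310,270:430],(800,600),interpolation=cv2.INTER_CUBIC))
E
```

```text
time_s: 13.8
ee_pos: [481.8, 122.3, 197.2]
tcp_rot: [-0.649, 0.761, 0.0, -0.0]
wrist_force: [-0.2, 0.3, -7.4]
gripper_width: 0.331
grip_force: 44.1
t 13.8 at [481.8 122.3 197.2] F [-0.2  0.3 -7.4] w 0.3306216593414335 stand xy [-22.8  -0. ]
turn [ 0.0001  0.0001 -0.0004] deg 0.1 shift/250 [-0.091  0.    -0.005] mm 22.9 no-turn shift [-0.091  0.    -0.005]
101 tilt 79.27228254208187 surface x at z=50: 23.13732171483145
```

View pics/s6.png

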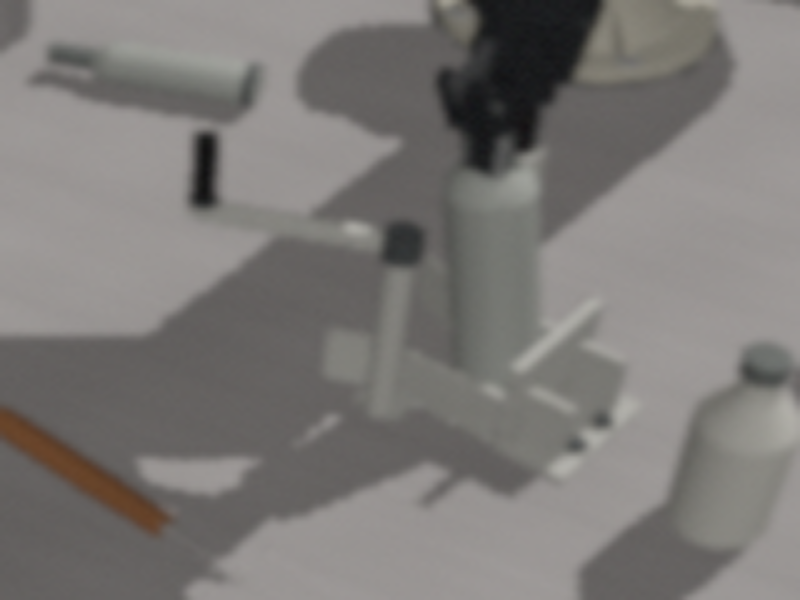

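The bottle is about 79° up at (495,280) px, between the cheeks, and the bar hasn't been touched. The tool carries the full weight, so the foot may hang slightly; I'll ease it down until the load drops.

```bash
python3 -m handwheel '[0,0,0,0,0,0.006,1, 0,0,0,0,0,0,1,0,0,0,0,0,0,1]'|grep -E 'ee_pos|force'; python3 -m handwheel '[0,0,0,0,0,0.006,1, 0,0,0,0,0,0,1,0,0,0,0,0,0,1]'|grep -E 'ee_pos|force'; python3 -m handwheel '[0,0,0,0,0,0.006,1, 0,0,0,0,0,0,1,0,0,0,0,0,0,1]'|grep -E 'ee_pos|force'; python3 chk.py 0 197
```

```text
ee_pos: [481.9, 121.4, 196.0]
wrist_force: [0.1, -0.5, -8.6]
grip_force: 44.1
ee_pos: [481.8, 121.5, 194.5]
wrist_force: [0.5, 0.7, -8.4]
grip_force: 44.1
ee_pos: [481.8, 121.6, 192.9]
wrist_force: [0.2, 0.1, -7.3]
grip_force: 44.1
t 14.8 at [481.8 121.6 192.9] F [ 0.2  0.1 -7.3] w 0.3313343547135529 stand xy [-23.5  -0.2]
turn [ 0.     -0.     -0.0007] deg 0.1 shift/250 [-0.094  0.001 -0.016] mm 23.9 no-turn shift [-0.094  0.001 -0.016]
98 tilt 79.64148573720321 surface x at z=50: 21.70810661800016
```

```bash
for k in a; do python3 -m handwheel '[0,0,0,0,0,0.006,1, 0,0,0,0,0,0,1,0,0,0,0,0,0,1]'|grep -E 'ee_pos|force'; done; python3 -m handwheel '[0,0,0,0,0,0.006,1, 0,0,0,0,0,0,1,0,0,0,0,0,0,1]'|grep -E 'ee_pos|force'; python3 -m handwheel '[0,0,0,0,0,0.006,1, 0,0,0,0,0,0,1,0,0,0,0,0,0,1]'|grep -E 'ee_pos|force';  python3 - <<'E'
from h import *
st=state();p,T=shoot("scene")
X=pts(p,T,np.ones((420,560),bool));q=np.c_[(X[:,:2]-O)@XS,(X[:,:2]-O)@YS,X[:,2]]
# image-based: project stand-frame bottle model outline for foot height: check shoulder z along visible side
b=q[(q[:,0]>-60)&(q[:,0]<30)&(abs(q[:,1])<34)&(q[:,2]>48)&(q[:,2]<230)]
for z in range(130,215,6):
    m=b[(b[:,2]>z)&(b[:,2]<z+6)];
    if len(m): print(z,len(m),m[:,0].max().round(1),m[:,1].min().round(1))
E
python3 chk.py 0 197
```

```text
ee_pos: [481.9, 121.6, 191.5]
wrist_force: [0.0, -0.4, -7.3]
grip_force: 44.3
ee_pos: [482.4, 121.7, 191.1]
wrist_force: [-1.8, -0.5, 0.6]
grip_force: 44.8
ee_pos: [483.0, 121.6, 190.9]
wrist_force: [-2.3, -1.0, 8.2]
grip_force: 45.8
130 35 7.8 -30.3
136 33 6.5 -30.1
142 38 7.3 -28.5
148 32 3.6 -29.4
154 35 3.0 -31.7
160 40 1.9 -30.3
166 35 1.7 -30.1
172 52 0.1 -28.0
178 48 -1.7 -25.2
184 36 -5.0 -19.9
190 18 -12.7 -21.2
196 18 -12.3 -26.8
202 30 -10.9 -29.0
208 22 -12.2 -30.0
214 31 -11.7 -30.2
t 15.8 at [483.1 121.6 190.9] F [-1.8  0.2  7.3] w 0.3294042264553928 stand xy [-23.3  -1.4]
turn [-0.0013  0.0004 -0.0005] deg 0.3 shift/250 [-0.093  0.006 -0.024] mm 24.2 no-turn shift [-0.093  0.006 -0.024]
96 tilt 78.85422678863745 surface x at z=50: 22.198948873121246
```

```bash
python3 -m handwheel '[0,0,0,-0.02,0.003,-0.005,1, 0,0,0,-0.02,0.003,-0.002,1, 0,0,0,-0.02,0,0,1, 0,0,0,-0.02,0,0.002,1, 0,0,0,0,0,0,1, 0,0,0,0,0,0,1]' 25; python3 chk.py 1.5 190
```

```text
time_s: 16.45
ee_pos: [484.1, 142.2, 190.2]
tcp_rot: [-0.649, 0.761, -0.0, 0.001]
wrist_force: [0.4, -0.3, 2.9]
gripper_width: 0.329
grip_force: 35.0
t 16.45 at [484.1 142.2 190.2] F [ 0.4 -0.3  2.9] w 0.32878961925174205 stand xy [-2.9  0.8]
turn [-0.0004  0.0003 -0.0005] deg 0.1 shift/250 [-0.017 -0.003  0.001] mm 4.4 no-turn shift [-0.017 -0.003  0.001]
84 tilt 82.67824684306318 surface x at z=50: 27.38703670335001
```

```bash
cat > cyl.py <<'E'
from h import *
from scipy.optimize import least_squares
go([*S2W(1.5,0),190],np.degrees(TH)-180)
for n in ("scene","top"):
    p,T=shoot(n)
    X=pts(p,T,np.ones((420,560),bool));q=np.c_[(X[:,:2]-O)@XS,(X[:,:2]-O)@YS,X[:,2]]
    b=q[(abs(q[:,0])<45)&(abs(q[:,1])<34)&(q[:,2]>85)&(q[:,2]<160)]
    if len(b)<60: print(n,"few",len(b));continue
    def r(v):
        c=v[:2]+np.outer(b[:,2]-110,v[2:]);e=b[:,:2]-c
        return np.hypot(e[:,0]/np.hypot(1,v[2]),e[:,1]/np.hypot(1,v[3]))-27
    f=least_squares(r,[0,0,0,0],loss="soft_l1");v=f.x
    print(n,len(b),"axis at z0",(v[:2]-110*v[2:]).round(1),"z110",v[:2].round(1),"z207",(v[:2]+97*v[2:]).round(1),"lean deg",np.degrees(v[2:]).round(2),"rms",np.sqrt(np.mean(f.fun**2)).round(2))
E
python3 cyl.py
python3 -m handwheel '[0,0,0,-0.008,-0.002,0,1, 0,0,0,-0.006,-0.001,0,1, 0,0,0,0,0,0,1, 0,0,0,0,0,0,1]' 25; python3 cyl.py
```

```text
t 16.5 at [484.  142.  190.1] F [0.2 0.1 4.1] w 0.3311130866031306 stand xy [-3.   0.8]
turn [-0.0004  0.0003 -0.0006] deg 0.1 shift/250 [-0.018 -0.003  0.001] mm 4.6 no-turn shift [-0.018 -0.003  0.001]
scene 395 axis at z0 [3.7 0.4] z110 [-6.8  1.4] z207 [-16.    2.2] lean deg [-5.44  0.5 ] rms 1.56
top few 38
time_s: 17.0
ee_pos: [485.0, 144.8, 190.0]
tcp_rot: [-0.649, 0.761, -0.0, 0.0]
wrist_force: [1.3, -1.6, 5.0]
gripper_width: 0.33
grip_force: 33.7
t 17.0 at [485.  144.8 190. ] F [ 1.3 -1.6  5. ] w 0.32967775457318077 stand xy [-0.1  0.3]
turn [-0.0001 -0.     -0.0007] deg 0.1 shift/250 [-0.007 -0.001 -0.   ] mm 1.7 no-turn shift [-0.007 -0.001 -0.   ]
scene 398 axis at z0 [4.4 0.9] z110 [-5.2  1.2] z207 [-13.7   1.5] lean deg [-5.01  0.17] rms 1.53
top few 38
```

Run:
```python
from h import *
p,T=shoot("wrist");cv2.imwrite("pics/w7.png",p["frame"])
X=pts(p,T,np.ones((420,560),bool));q=np.c_[(X[:,:2]-O)@XS,(X[:,:2]-O)@YS,X[:,2]]
for z in range(60,245,12):
    m=q[(abs(q[:,0])<45)&(abs(q[:,1])<6)&(q[:,2]>z)&(q[:,2]<z+12)]
    if len(m): print(z,len(m),"front x",np.percentile(m[:,0],[2,50]).round(1))
```

```text
60 24 front x [-29.9 -29.3]
72 31 front x [-30.9 -30.2]
84 36 front x [-31.8 -31.1]
96 34 front x [-32.6 -31.9]
108 51 front x [-33.5 -32.9]
120 53 front x [-34.5 -33.8]
132 64 front x [-35.4 -34.7]
144 79 front x [-36.4 -35.6]
156 132 front x [-37.1 -36.3]
168 410 front x [-36.3 -33.7]
180 413 front x [-31.1 -27.6]
192 226 front x [-28. -27.]
204 289 front x [-29. -28.]
216 381 front x [-29.9 -28.8]
228 660 front x [-30.6 -29.5]
240 2539 front x [-29.3 -16.6]
```

View pics/w7.png

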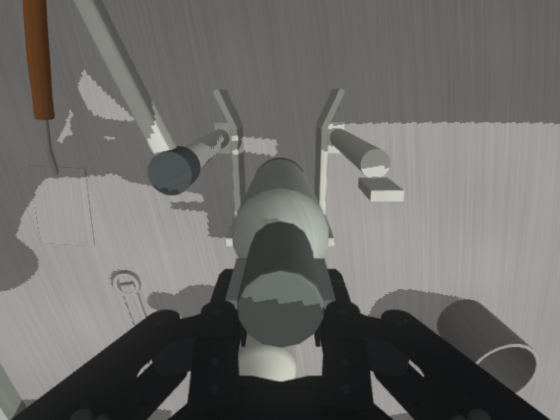

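The wrist view shows the cap at (280,280) sitting off-centre in the pads, and the bottle still leaning about 4.3° away from the plate. I'll carry the neck on about 14 mm.

```bash
cat > lean.py <<'E'
from h import *
go([*S2W(15,0),190],np.degrees(TH)-180)
p,T=shoot("wrist")
X=pts(p,T,np.ones((420,560),bool));q=np.c_[(X[:,:2]-O)@XS,(X[:,:2]-O)@YS,X[:,2]]
m=q[(q[:,0]>-48)&(q[:,0]<-15)&(abs(q[:,1])<5)&(q[:,2]>62)&(q[:,2]<158)]
f=np.polyfit(m[:,2],m[:,0],1);print(len(m),"lean",np.degrees(f[0]),"axis x at z0",f[1]+27,"at 207",f[1]+27+207*f[0])
b=q[(abs(q[:,0])<48)&(abs(q[:,1])<45)&(q[:,2]>225)&(q[:,2]<258)]
print("top z",np.percentile(b[:,2],[50,90,97]))
E
python3 -m handwheel '[0,0,0,-0.008,0,0.001,1, 0,0,0,-0.008,-0.001,0.001,1, 0,0,0,-0.008,0,0.001,1, 0,0,0,-0.008,0,0.001,1, 0,0,0,-0.008,0,0,1, 0,0,0,0,0,0,1, 0,0,0,0,0,0,1]' 30; python3 lean.py
```

```text
time_s: 17.85
ee_pos: [486.6, 155.1, 188.7]
tcp_rot: [-0.649, 0.761, 0.0, 0.0]
wrist_force: [0.8, 0.1, 3.8]
gripper_width: 0.327
grip_force: 28.5
t 17.85 at [486.6 155.1 188.7] F [0.8 0.1 3.8] w 0.3265671754093487 stand xy [10.3  0.3]
turn [ 0.0001  0.0001 -0.0006] deg 0.1 shift/250 [-0.019 -0.001 -0.005] mm 4.9 no-turn shift [-0.019 -0.001 -0.005]
379 lean -1.6120402560619433 axis x at z0 2.34083088287899 at 207 -3.483199016716502
top z [241.71682013 253.64090284 256.86214818]
```

```bash
python3 -m handwheel '[0,0,0,-0.008,0,0.001,1, 0,0,0,-0.008,0,0.001,1, 0,0,0,-0.006,0,0,1, 0,0,0,0,0,0,1, 0,0,0,0,0,0,1]' 30; python3 lean.py
```

```text
time_s: 18.4
ee_pos: [487.4, 160.4, 188.0]
tcp_rot: [-0.649, 0.761, 0.0, -0.0]
wrist_force: [0.7, -1.5, 2.5]
gripper_width: 0.322
grip_force: 28.0
t 18.4 at [487.4 160.4 188. ] F [ 0.7 -1.5  2.5] w 0.3224748075915734 stand xy [15.6  0.4]
turn [ 0.0002  0.     -0.0007] deg 0.1 shift/250 [ 0.003 -0.001 -0.008] mm 2.2 no-turn shift [ 0.003 -0.001 -0.008]
414 lean -0.2369348268785503 axis x at z0 2.149402603602475 at 207 1.2933969853760683
top z [241.27131034 253.69601265 256.74349012]
```

The lean is 0.2° and the axis sits 2 mm past the stand origin, so the bottle is upright against the plate. Releasing and lifting off.

```bash
python3 -m handwheel '[0,0,0,0,0,0,0.2, 0,0,0,0,0,0,0, 0,0,0,0,0,0,-0.3, 0,0,0,0,0,0,-0.6,0,0,0,0,0,0,-0.6,0,0,0,0,0,0,-0.6]' && python3 -m handwheel '[0,0,0,0,0,-0.06,-0.6, 0,0,0,0,0,-0.1,-0.6, 0,0,0,0,0,-0.15,-0.6, 0,0,0,0.1,0,-0.15,-0.6, 0,0,0,0.16,0,-0.06,-0.6, 0,0,0,0.16,0,0,-0.6, 0,0,0,0.1,0,0,-0.6, 0,0,0,0,0,0,-0.6, 0,0,0,0,0,0,-0.6,0,0,0,0,0,0,-0.6]'; python3 lean.py
python3 - <<'E'
from h import *
p,T=shoot("wrist");cv2.imwrite("pics/w8.png",p["frame"])
X=pts(p,T,np.ones((420,560),bool));q=np.c_[(X[:,:2]-O)@XS,(X[:,:2]-O)@YS,X[:,2]]
g=q[(q[:,2]>172)&(q[:,2]<222)&(q[:,1]<-60)&(q[:,1]>-180)&(q[:,0]>-220)&(q[:,0]<0)]
print("peg",len(g),np.percentile(g,[2,50,98],axis=0).round(1))
b=q[(q[:,2]>154)&(q[:,2]<163)&(q[:,1]<-45)&(q[:,1]>-180)&(q[:,0]>-200)&(q[:,0]<-20)]
print("bar",len(b),b.min(0).round(1),b.max(0).round(1))
c=b[np.hypot(b[:,0]+45,b[:,1]+58)>20];v=c[:,:2].mean(0)-[-45,-58];print("q",np.arctan2(-v[0],v[1]))
E
python3 cyl.py
```

```text
time_s: 19.05
ee_pos: [487.5, 160.2, 188.3]
tcp_rot: [-0.649, 0.761, 0.0, 0.0]
wrist_force: [0.4, -0.1, -0.5]
gripper_width: 0.798
grip_force: 0.0
time_s: 20.05
ee_pos: [467.1, 32.4, 318.1]
tcp_rot: [-0.649, 0.761, 0.0, -0.0]
wrist_force: [-1.0, 0.0, -0.9]
gripper_width: 0.805
grip_force: 0.0
t 20.05 at [467.1  32.4 318.1] F [-1.   0.  -0.9] w 0.8047707427833044 stand xy [-114.     0.5]
turn [ 0.0001  0.     -0.0006] deg 0.1 shift/250 [-0.516 -0.002  0.512] mm 181.7 no-turn shift [-0.516 -0.001  0.512]
316 lean 0.18140412880796003 axis x at z0 1.8595623795410567 at 207 2.514944939694092
top z [239.92627435 240.89857772 241.43602554]
peg 687 [[-159.1 -110.8  173.7]
 [-152.9 -100.3  210.3]
 [-144.5  -96.7  215.4]]
bar 1566 [-160.4 -112.2  154. ] [-33.7 -46.1 163. ]
q 1.9661853080180376
t 20.15 at [467.1  32.6 318. ] F [-0.8  0.1 -0. ] w 0.8024013074885493 stand xy [-113.8    0.5]
turn [ 0.0002 -0.0001 -0.0004] deg 0.1 shift/250 [-0.461 -0.002  0.512] mm 172.3 no-turn shift [-0.461 -0.002  0.512]
scene 363 axis at z0 [2.5 0.6] z110 [2.6 0.7] z207 [2.8 0.8] lean deg [0.08 0.05] rms 1.51
top few 42
```

View pics/w8.png

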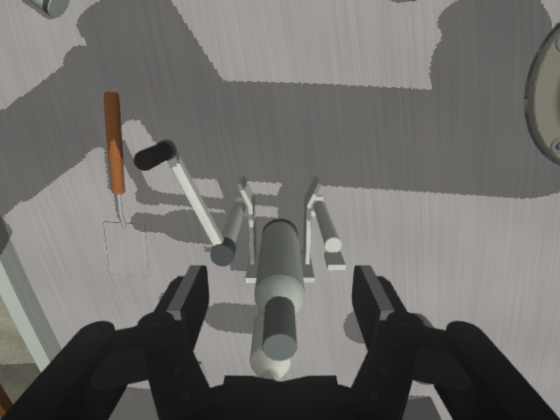

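The bottle stands upright at the plate on its own: top at z 240, lean 0.1°. The peg is at (152,155) px and q is about 1.97. Going over the peg now.

```bash
python3 -m handwheel '[0,0,0,0.051,-0.138,0,-1, 0,0,0,0.051,-0.138,0,-1, 0,0,0,0.051,-0.137,0,-1, 0,0,0,0,0,0.12,-1, 0,0,0,0,0,0.08,-1, 0,0,0,0,0,0,-1,0,0,0,0,0,0,-1,0,0,0,0,0,0,-1]'
python3 - <<'E'
from h import *
go([*S2W(-152.1,-102),178],np.degrees(TH)-180)
p,T=shoot("wrist")
X=pts(p,T,np.ones((420,560),bool));q=np.c_[(X[:,:2]-O)@XS,(X[:,:2]-O)@YS,X[:,2]]
g=q[(q[:,2]>209)&(q[:,2]<218)&(q[:,1]<-80)&(q[:,1]>-125)&(q[:,0]>-180)&(q[:,0]<-125)]
print("peg top",len(g),np.percentile(g,[3,50,97],axis=0).round(1))
E
```

```text
time_s: 21.05
ee_pos: [563.5, -22.1, 270.1]
tcp_rot: [-0.649, 0.761, -0.001, 0.001]
wrist_force: [-0.9, 0.7, 0.1]
gripper_width: 0.998
grip_force: 0.0
t 21.05 at [563.5 -22.1 270.1] F [-0.9  0.7  0.1] w 0.9981609670128049 stand xy [-152.7 -103.3]
turn [-0.0009  0.0001 -0.0005] deg 0.2 shift/250 [-0.002  0.005  0.368] mm 92.1 no-turn shift [-0.002  0.006  0.368]
peg top 455 [[-158.8 -111.3  210. ]
 [-152.8 -104.1  214.1]
 [-145.3  -97.6  215.3]]
```

```bash
python3 -m handwheel '[0,0,0,-0.002,-0.002,0.12,-1, 0,0,0,0,0,0.13,-1, 0,0,0,0,0,0.118,-1, 0,0,0,0,0,0,-1, 0,0,0,0,0,0,1, 0,0,0,0,0,0,1, 0,0,0,0,0,0,1, 0,0,0,0,0,0,1, 0,0,0,0,0,0,1, 0,0,0,0,0,0,1, 0,0,0,0,0,0,1, 0,0,0,0,0,0,1]' 40; python3 -c "
from h import *
go([*S2W(-152.1,-102),178],np.degrees(TH)-180)"
```

```text
time_s: 22.3
ee_pos: [563.9, -21.9, 177.1]
tcp_rot: [-0.649, 0.761, -0.001, 0.001]
wrist_force: [-0.5, 0.7, 5.2]
gripper_width: 0.174
grip_force: 39.0
t 22.3 at [563.9 -21.9 177.1] F [-0.5  0.7  5.2] w 0.1741106271500608 stand xy [-152.5 -103.6]
turn [-0.0005  0.     -0.0007] deg 0.1 shift/250 [-0.001  0.006 -0.004] mm 1.9 no-turn shift [-0.001  0.006 -0.004]
```

```bash
python3 -m handwheel '[0,0,0,0.027,0.087,0,1, 0,0,0,0.010,0.091,0,1, 0,0,0,-0.008,0.091,0,1, 0,0,0,-0.026,0.088,0,1, 0,0,0,-0.043,0.080,0,1, 0,0,0,0,0,0,1, 0,0,0,0,0,0,1]' 40; python3 -c "
from h import *
go([*S2W(-141.7,6),177],np.degrees(TH)-180)"
```

```text
time_s: 23.0
ee_pos: [457.6, 5.5, 177.0]
tcp_rot: [-0.649, 0.761, -0.001, 0.001]
wrist_force: [0.2, -0.4, 6.3]
gripper_width: 0.176
grip_force: 39.2
t 23.0 at [457.6   5.5 177. ] F [ 0.2 -0.4  6.3] w 0.1755465931290998 stand xy [-142.     5.7]
turn [-0.0005  0.0001 -0.0003] deg 0.1 shift/250 [-0.001  0.001  0.   ] mm 0.5 no-turn shift [-0.001  0.001  0.   ]
```

```bash
python3 -m handwheel '[0,0,0,-0.058,0.071,0,1, 0,0,0,-0.070,0.058,0,1, 0,0,0,-0.081,0.043,0,1, 0,0,0,-0.087,0.027,0,1, 0,0,0,-0.045,0.006,0,1, 0,0,0,-0.030,0.002,0,1, 0,0,0,0,0,0,1, 0,0,0,0,0,0,1]' 40; python3 -c "
from h import *
go([*S2W(-45,58),177],np.degrees(TH)-180)"
```

```text
time_s: 23.8
ee_pos: [421.2, 105.1, 177.0]
tcp_rot: [-0.649, 0.761, -0.0, -0.0]
wrist_force: [-5.3, 1.1, 9.4]
gripper_width: 0.176
grip_force: 40.1
t 23.8 at [421.2 105.1 177. ] F [-5.3  1.1  9.4] w 0.17608876706911472 stand xy [-49.3  57.2]
turn [ 0.     -0.0001 -0.0006] deg 0.1 shift/250 [-0.017  0.003 -0.   ] mm 4.3 no-turn shift [-0.017  0.003 -0.   ]
```

```bash
python3 -m handwheel '[0,0,0,-0.010,0.002,0,1, 0,0,0,0,0,0,1,0,0,0,0,0,0,1]'|grep -E 'ee_pos|force'; python3 -m handwheel '[0,0,0,-0.007,0,0,1, 0,0,0,0,0,0,1,0,0,0,0,0,0,1]'|grep -E 'ee_pos|force'; python3 -m handwheel '[0,0,0,-0.007,0,0,1, 0,0,0,0,0,0,1,0,0,0,0,0,0,1]'|grep -E 'ee_pos|force'; python3 -c "
from h import *
go([*S2W(-45,58),177],np.degrees(TH)-180)"
```

```text
ee_pos: [421.5, 107.5, 177.0]
wrist_force: [-2.6, 0.9, 8.8]
grip_force: 40.1
ee_pos: [421.6, 108.5, 177.0]
wrist_force: [-2.9, -1.5, 9.0]
grip_force: 40.1
ee_pos: [421.6, 108.8, 177.0]
wrist_force: [-3.4, -6.3, 9.2]
grip_force: 40.2
t 24.7 at [421.6 108.8 177. ] F [-3.4 -6.3  9.2] w 0.17419931807682942 stand xy [-45.6  57.3]
turn [-0.0001 -0.0014 -0.0008] deg 0.3 shift/250 [-0.002  0.003 -0.   ] mm 0.9 no-turn shift [-0.002  0.003 -0.   ]
```

```bash
python3 -m handwheel '[0,0,0,-0.006,0,0,1, 0,0,0,0,0,0,1, 0,0,0,0,0,0,0.4, 0,0,0,0,0,0,0.1, 0,0,0,0,0,0,0.1,0,0,0,0,0,0,0.1]' 40 ; python3 -m handwheel '[0,0,0,0,0,-0.05,0.1, 0,0,0,0,0,-0.12,0.1, 0,0,0,0,0,-0.16,0.1, 0,0,0,0.1,0,-0.1,0.1, 0,0,0,0.16,0,0,0.1, 0,0,0,0.12,0,0,0.1,0,0,0,0,0,0,0.1,0,0,0,0,0,0,0.1]'; python3 lean.py
python3 - <<'E'
from h import *
p,T=shoot("wrist");cv2.imwrite("pics/w9.png",p["frame"])
X=pts(p,T,np.ones((420,560),bool));q=np.c_[(X[:,:2]-O)@XS,(X[:,:2]-O)@YS,X[:,2]]
b=q[(q[:,2]>155)&(q[:,2]<162)&(q[:,1]<42)&(q[:,1]>-40)&(q[:,0]>-75)&(q[:,0]<-29)]
f=np.polyfit(b[:,1],b[:,0],1);print("bar",len(b),f,"q from slope",np.arctan(-f[0]))
g=q[(q[:,2]>209)&(q[:,2]<218)&(q[:,1]<85)&(q[:,1]>35)&(q[:,0]>-75)&(q[:,0]<-20)]
print("peg top",len(g),np.percentile(g,[3,50,97],axis=0).round(1))
E
python3 cyl.py
```

```text
time_s: 25.3
ee_pos: [421.4, 112.6, 175.9]
tcp_rot: [-0.649, 0.761, 0.0, -0.0]
wrist_force: [-0.7, 0.0, 0.6]
gripper_width: 0.446
grip_force: 0.0
time_s: 26.1
ee_pos: [406.4, 18.5, 283.8]
tcp_rot: [-0.648, 0.761, 0.0, 0.0]
wrist_force: [-0.2, -0.1, 0.7]
gripper_width: 0.451
grip_force: 0.0
t 26.1 at [406.4  18.5 283.8] F [-0.2 -0.1  0.7] w 0.45057857640348736 stand xy [-137.1   58.3]
turn [-0.      0.0001 -0.0011] deg 0.2 shift/250 [-0.609 -0.233  0.375] mm 188.0 no-turn shift [-0.609 -0.231  0.375]
bar 475 [-5.95738713e-03 -4.66237037e+01] q from slope 0.005957316650516855
peg top 311 [[-53.7  50.9 209.6]
 [-48.   57.3 214. ]
 [-39.5  63.6 215.3]]
t 26.2 at [406.5  19.3 283.5] F [-0.5  0.6  0.2] w 0.44831419504509684 stand xy [-136.4   58.3]
turn [ 0.0001  0.     -0.0006] deg 0.1 shift/250 [-0.551 -0.233  0.374] mm 176.5 no-turn shift [-0.552 -0.232  0.374]
scene 419 axis at z0 [12.5  1.1] z110 [2.7 0.5] z207 [-6.1 -0.1] lean deg [-5.15 -0.33] rms 6.13
top few 0Traceback (most recent call last):
  File "lean.py", line 6, in <module>
    f=np.polyfit(m[:,2],m[:,0],1);print(len(m),"lean",np.degrees(f[0]),"axis x at z0",f[1]+27,"at 207",f[1]+27+207*f[0])
    raise TypeError("expected non-empty vector for x")
TypeError: expected non-empty vector for x
```

View pics/w9.png

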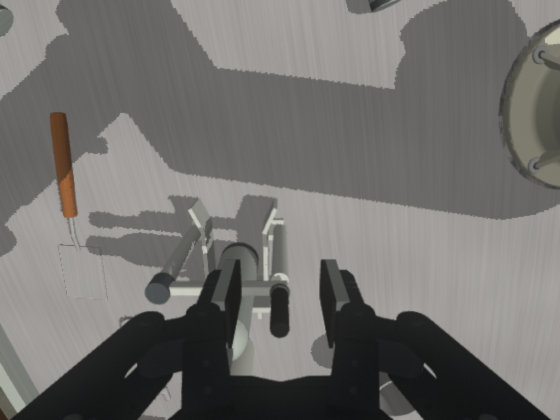

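```bash
sed -i 's/<160)\]/<138)]/' cyl.py; python3 cyl.py; python3 -c "
from h import *
p,T=shoot('scene');X=pts(p,T,np.ones((420,560),bool));q=np.c_[(X[:,:2]-O)@XS,(X[:,:2]-O)@YS,X[:,2]]
b=q[(abs(q[:,0])<45)&(abs(q[:,1])<40)&(q[:,2]>190)&(q[:,2]<260)];print('cap',len(b),np.percentile(b,[2,50,98],axis=0).round(1))
b=q[(abs(q[:,1])<40)&(q[:,0]<-38)&(q[:,0]>-75)&(q[:,2]>150)&(q[:,2]<170)];print('bar',len(b),np.polyfit(b[:,1],b[:,0],1))
print(ctrl.close_job())"
```

```text
t 26.3 at [406.6  19.4 283.5] F [-0.3  0.2  0.4] w 0.44962499449153176 stand xy [-136.2   58.3]
turn [ 0.0002 -0.     -0.0004] deg 0.1 shift/250 [-0.551 -0.233  0.374] mm 176.3 no-turn shift [-0.551 -0.233  0.374]
scene 253 axis at z0 [0.6 1.7] z110 [2.4 0.9] z207 [4.1 0.1] lean deg [ 0.98 -0.46] rms 1.58
top few 0
cap 216 [[ -9.  -16.6 191.4]
 [  6.9  -9.5 223.5]
 [ 17.8  11.8 243.2]]
bar 91 [-4.22165249e-04 -4.28125964e+01]
the job is handed in; nothing more can be done
None
```

The job is handed in at about 26 s: the bottle stands upright against the stop plate and the bar is shut (angle within 0.01 rad of closed), with the robot clear of everything; two slips are that the foot came up to about 6 mm off the table during the raise before I set it back down, and I viewed 11 pictures against the limit of 10.

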